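# Load the hold-to-run demagnetiser and hold its lever at the third notch

## Robot

A 7-joint arm with a two-finger parallel gripper is mounted at the origin on the work surface. World frame = base frame: x ahead of the robot, y to its left, z up, the work surface at z = 0. Lengths are in mm, angles in rad, forces in N, time in s.
With the tool pointing down it reaches from about 425 to 1025 mm from the base axis. Payload 9.4 kg.
Tool frame: the origin (TCP) lies at the very end of the fingers, on their centre line; the grasp point (between the pads) lies 19 mm behind it (grip_point_offset is the distance from the TCP to the grasp point, in mm); z points along the fingers, x is the direction in which the jaws open and shut, and the axes are right-handed (so a half turn about z gives the same grasp; the last joint's range is limited). The gripper opens to 93 mm and grips with 3 to 60 N. Pads are 15 mm wide; open, the fingers measure 128 mm over their backs; the gripper's body (75 mm by 188 mm) begins 65 mm behind the grasp point.
Start: joints at [1.044, 0.599, -0.003, 1.599, 0.002, 0.943, -0.08], TCP at [315.21, -652.891, 218.618] pointing down, gripper open.
Joint ranges: [-2.57, 2.57], [-0.35, 1.97], [-1.29, 1.29], [0.11, 2.56], [-1.05, 4.19], [0.11, 1.86], [-2.63, 2.63]. Speed limits (rad/s): [2.22, 2.22, 3.01, 3.01, 3.14, 3.14, 3.14].

## Interface

Orientations are given as a unit quaternion [w, x, y, z].
In Python, from station import state, get_image, sign_off, grip_point_offset gives the robot as it stands.
- The arm moves only by the tool apply_moves, never from a script. Its argument "increments" is one flat list of numbers, 6 for each row, row after row: the shift along the tool's x, y, z in m, then the turn, a rotation vector about the tool's x, y, z in rad. A call has 1 to 12 rows; each row is the pose to reach, as a shift and turn from the pose measured when the call began, along the tool's axes at that moment; what a row does not reach only later rows make up. A row lasts 1/8 s, in which the tool goes at most 62.5 mm and 10.7 degrees, less where a joint would pass 70% of its speed; a pose out of reach is approached as far as the arm can. A call with a gripper value outside its range is refused whole. "claw" is the finger opening in m, from 0 to 0.093, set as the call begins (left out, the last holds). The fingers move at their own pace and stop on an object; "force" is the grip in N (left out, the last holds). Time passes only in rows, so rows that repeat a pose let the fingers close. It gives the time, the measured TCP pose, the force and the opening at its end, in the units of the state.
- state(): the state, without advancing time (a new reading comes with each control period).
- get_image(name): name is "scene" or "side" or "wrist"; returns a dict with "image" (420x560x3 uint8, red, green, blue), "z_map" (420x560 float32, mm along the optical axis (not along the pixel's ray), 0 where there is no reading), "K" (3x3 intrinsics, pixels), "rvec" (rotation vector, rad) and "tvec" (3), from world to camera coordinates, as OpenCV has them; the wrist camera has in their place "T_tool_cam" (4x4, takes a point from camera to tool coordinates, whose origin is the TCP and whose axes are the tool frame's). Camera axes: x right, y down, z forward; pixel columns grow to the right and rows downward; lengths in mm; the calibration is good to about 2 mm. A picture is of the moment at which its call begins: read the wrist's pose just before it.
- sign_off(): hands the job in, once; it reports no verdict.
The state is a dict: "time": time; "joints": joint angles; "joint_velocities": joint speeds; "joint_efforts": joint torques, N m; "ee_pos": TCP position; "tcp_rot": TCP orientation; "wrist_force": force on the tool from outside, world axes, zero at the start; "torque": the same for the moment, N m; "grip_width": finger opening in mm.
Only numpy, scipy, OpenCV 4.12 (cv2) and the standard library are available. Lean on these libraries where they do the work, as an engineer would, in place of code of your own. Each camera call takes 0.05 s, during which the arm holds its last target. There are 200 camera calls.

## Task

Stand the thick roller upright in pocket one of the demagnetiser, then the slim roller upright in pocket two. Then press the lever's paddle down against its spring, past the first two notches to the third, and finish while still holding it there with the gripper (steady at the third notch, not at the end stop): do not let go, as the lever springs back. Leave the stock bin, the tape roll and the grease tin where they are.

Things in the scene. Friction and masses are not known exactly. Their poses are not given: they have to be found in the camera images.
- thick_roller_centre (a point): centre (half-way up) of the thick steel roller, a plain upright cylinder 40 mm in diameter and 70 mm high with 2 mm rounded edges, about 0.4 kg, standing on the counter; its z axis runs along the roller
- slim_roller_centre (a point): centre (half-way up) of the slim steel roller, a plain upright cylinder 28 mm in diameter and 78 mm high with 2 mm rounded edges, about 0.25 kg, standing on the counter; its z axis runs along the roller
- demagnetiser: the demagnetiser, bolted to the counter: an aluminium deck 150 mm (x) by 250 mm (y), 20 mm high, with two round pockets, and on its -y end a grey control tower 100 x 100 mm and 140 mm high that carries the lever. Origin on the counter, z up. In its frame: deck x -75..75, y -60..190 mm; tower x -60..40, y -160..-60 mm. The lever swings on the tower's +x face and reaches out beyond it to -y
- pocket_one (a point): centre of the floor of pocket one: 46 mm in diameter, 15 mm deep, mouth 15 mm above this point and 20 mm above the counter, 2 mm bevel. The pocket marked by one black pip on the deck's -x side, the one farther from the tower. Takes the thick roller, of which 55 mm then stand above the deck; the pockets are 90 mm apart. Axes as the demagnetiser's
- pocket_two (a point): centre of the floor of pocket two: 34 mm in diameter, 15 mm deep, mouth 15 mm above this point and 20 mm above the counter, 2 mm bevel. The pocket marked by two black pips, the one nearer the tower. Takes the slim roller, of which 63 mm then stand above the deck
- lever_pivot (a point): the lever's pivot, 100 mm above the counter; the hinge runs along the demagnetiser's x axis
- paddle_top (a point): middle of the top face of the black paddle, 50 mm (across, along the hinge) by 44 mm, 10 mm thick, at the lever's end. It lies 160 mm from the pivot along the arm and 14 mm above the arm's centreline; its z axis is normal to the face, and tips as the lever turns
- hold_lever (a joint): lever angle in rad: 0 at rest, arm rising 0.40 rad above level towards the demagnetiser's -y; grows as the paddle is pressed down. Notches at 0.2, 0.4, 0.6: three black marks on the tower's +x face, which the arm passes in turn; end stop at 0.75. At the third the paddle top is about 82 mm over the counter. A spring always drives it back to 0; pressing takes 3 to 12 N, with a ripple at each notch
- stock_bin: bystander: black open-fronted stock bin, 150 x 100 x 70 mm, origin under its centre
- tape_roll: bystander: lying roll of tape, 90 mm across, 25 mm high, origin under its centre
- grease_tin: bystander: round tin 68 mm across, 45 mm high, origin under its centre
Not all that is in view belongs to the job. Leave any orange look-alike of the part that bears slim_roller_centre alone. Leave any blue look-alike of the part that bears thick_roller_centre alone.

How it is judged:
By the outcome, as a careful person would: the job done as asked, in the order asked, and still so for the second after the job is handed in, while the arm keeps its last pose, push and grip.
It also fails if it takes over 66 s, if anything falls off the work surface, if the arm or the gripper's body presses on something with over 40 N, if the wrist force passes 120 N, or if a joint passes its speed limit or range.

## Working session

There is one attempt and no reset: what is moved stays moved. The work goes in short steps, Python scripts to look and compute and a tool call to move; the robot and the scene stay as the last step left them, time stands still between calls to the robot, and variables do not carry over. Pictures are saved under pics/ and viewed, about 8 in all and at most 12, crops included, and the job is handed in when it is done.

Besides the shell and the picture viewer there is one more tool, called after "Call:" as name(argument=value, ...) on one line, values as JSON. apply_moves: Moves the arm, as the interface text tells. Its arguments: {"type":"object","properties":{"increments":{"type":"array"},"claw":{"type":"number"},"force":{"type":"number"}},"required":["increments"]}

```bash
ls; mkdir -p pics; cat > h.py <<'E'
import numpy as np, cv2
from scipy.spatial.transform import Rotation as R
from station import state, get_image, sign_off, grip_point_offset
def tool():
    s=state(); q=s["tcp_rot"]; return np.array(s["ee_pos"]), R.from_quat([q[1],q[2],q[3],q[0]]), s
def grab(n):
    p,r,s=tool(); d=get_image(n)
    if n=="wrist":
        T=np.eye(4); T[:3,:3]=r.as_matrix(); T[:3,3]=p; d["W"]=T@np.array(d["T_tool_cam"])
    else:
        M=np.eye(4); M[:3,:3]=cv2.Rodrigues(np.array(d["rvec"],float))[0]; M[:3,3]=np.ravel(d["tvec"]); d["W"]=np.linalg.inv(M)
    return d
def save(d,f): cv2.imwrite(f,cv2.cvtColor(d["image"],cv2.COLOR_RGB2BGR)); np.savez(f[:-3]+"npz",**{k:d[k] for k in("image","z_map","K","W")})
def cloud(d):
    z=d["z_map"]; v,u=np.mgrid[:z.shape[0],:z.shape[1]]; K=d["K"]
    P=np.stack([(u-K[0,2])/K[0,0]*z,(v-K[1,2])/K[1,1]*z,z],-1)
    return P@d["W"][:3,:3].T+d["W"][:3,3]
def rel(target_p,target_R):
    p,r,_=tool(); return r.inv().apply(np.array(target_p)-p)/1000,(r.inv()*target_R).as_rotvec()
E
python3 - <<'E'
from h import *
p,r,s=tool(); print(s, grip_point_offset, r.as_matrix())
for n in("scene","side","wrist"):
    d=grab(n); save(d,f"pics/{n}0.png"); print(n,d["W"])
a=[cv2.imread(f"pics/{n}0.png") for n in("scene","side","wrist")]
E
```

```text
pics
{'time': 0.0, 'joints': array([ 1.04429916,  0.60013629, -0.00251752,  1.60011043,  0.00183429,
        0.94290475, -0.07978678]), 'joint_velocities': array([ 0.00029962,  0.00047353,  0.00080765,  0.0007542 ,  0.00147925,
       -0.00140378, -0.00052065]), 'joint_efforts': array([ 5.44097111e-04, -7.65086746e+01,  1.49790511e+00, -2.52354401e+01,
       -5.24164725e-02,  1.69493922e-02,  1.16261567e-04]), 'ee_pos': array([ 314.9693024 , -652.47381119,  217.75923561]), 'tcp_rot': array([-3.32841776e-04,  8.47008150e-01, -5.31579333e-01, -7.04202673e-04]), 'wrist_force': array([0.04700781, 0.57370193, 0.45370998]), 'torque': array([-0.02696286,  0.01337856, -0.02533362]), 'grip_width': 92.92559608744092} 18.8 [[ 4.34845833e-01 -9.00504524e-01 -8.39067187e-04]
 [-9.00503586e-01 -4.34846603e-01  1.31251857e-03]
 [-1.54679443e-03  1.84839781e-04 -9.99998787e-01]]
scene [[-1.20208216e-02  6.98576556e-01 -7.15434340e-01  1.59487685e+03]
 [ 9.99893905e-01  1.42842638e-02 -2.85266489e-03 -2.88659363e+01]
 [ 8.22664803e-03 -7.15392728e-01 -6.98674150e-01  1.11943054e+03]
 [ 0.00000000e+00  0.00000000e+00  0.00000000e+00  1.00000000e+00]]
side [[-8.07967432e-01 -3.54044109e-01  4.71000423e-01 -3.61710700e+01]
 [-5.89224185e-01  4.82940313e-01 -6.47752664e-01  7.62312444e+02]
 [ 1.86792310e-03 -8.00887897e-01 -5.98811395e-01  8.92921336e+02]
 [ 0.00000000e+00  0.00000000e+00  0.00000000e+00  1.00000000e+00]]
wrist [[ 4.35314175e-01 -8.72153012e-01 -2.23272686e-01  3.75860597e+02]
 [-9.00278244e-01 -4.21936764e-01 -1.07090849e-01 -6.23849200e+02]
 [-8.07348664e-04  2.47625707e-01 -9.68855437e-01  3.83974278e+02]
 [ 0.00000000e+00  0.00000000e+00  0.00000000e+00  1.00000000e+00]]
```

View pics/scene0.png

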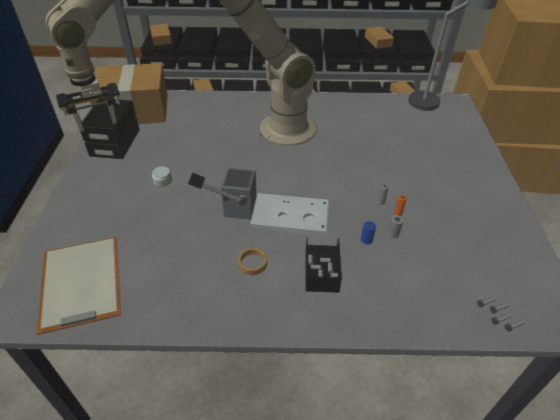

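View pics/side0.png

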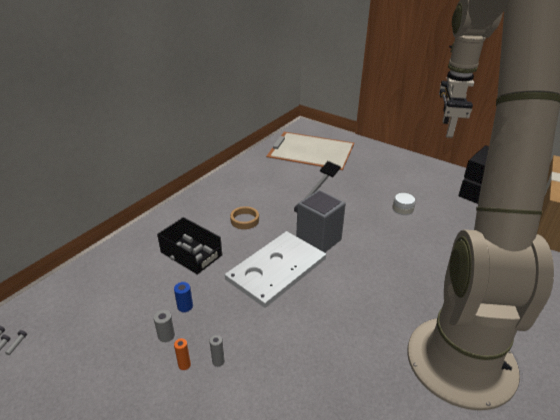

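The scene view shows a grey slim roller at (382,195), orange at (400,206), blue at (368,233) and grey thick at (396,228). The demagnetiser deck is at (290,212) and the tower at (238,194), with the paddle at (196,181). Next I'll enlarge the rollers and deck to confirm, and measure from depth.

```bash
python3 - <<'E'
from h import *
d=dict(np.load("pics/scene0.npz")); s=dict(np.load("pics/side0.npz"))
a=cv2.imread("pics/scene0.png")[165:265,180:420]; cv2.imwrite("pics/c1.png",cv2.resize(a,None,fx=3.3,fy=3.3,interpolation=cv2.INTER_CUBIC))
def top(P,img,x,lo,hi):
    pass
for n,D in(("scene",d),("side",s)):
    P=cloud(D); ok=D["z_map"]>0
    print(n,"counter z",np.median(P[ok&(abs(P[...,2])<15)][:,2]))
    m=(ok&(P[...,2]>30)&(P[...,2]<90)&(P[...,0]>300)&(P[...,0]<1000)&(abs(P[...,1])<500)).astype(np.uint8)
    k,lab,st,c=cv2.connectedComponentsWithStats(m)
    for i in range(1,k):
        if st[i,4]>40:
            q=P[lab==i]; t=q[q[:,2]>np.percentile(q[:,2],98)-4]; (cx,cy),rr=cv2.minEnclosingCircle(t[:,:2].astype(np.float32))
            print(c[i].round(),st[i,4],"top",np.percentile(q[:,2],95).round(1),"circ",round(cx,1),round(cy,1),round(rr,1),"mean",t.mean(0).round(1),np.median(D["image"][lab==i],0))
    # deck
    m=ok&(P[...,2]>14)&(P[...,2]<26)&(D["image"].min(-1)>120)&(P[...,0]>300)&(P[...,0]<1000)&(abs(P[...,1])<500)
    k,lab,st,c=cv2.connectedComponentsWithStats(m.astype(np.uint8)); i=1+st[1:,4].argmax()
    q=P[lab==i]; print("deck",cv2.minAreaRect(q[:,:2].astype(np.float32)),np.median(q[:,2]))
    m=ok&(P[...,2]>133)&(P[...,2]<147)&(P[...,0]>300)&(P[...,0]<1000)&(abs(P[...,1])<500)
    k,lab,st,c=cv2.connectedComponentsWithStats(m.astype(np.uint8))
    for i in range(1,k):
        if st[i,4]>50: q=P[lab==i]; print("tower",c[i],cv2.minAreaRect(q[:,:2].astype(np.float32)),q[:,2].mean())
E
```

```text
scene counter z -0.27502207747465945
[161. 173.] 217 top 48.1 circ 350.1 -462.0 33.0 mean [ 352.9 -462.8   46.8] [148. 154. 151.]
[239. 205.] 404 top 85.9 circ 490.5 -166.4 64.8 mean [ 520.4 -154.5   87.5] [69.  71.5 72. ]
[383. 191.] 116 top 80.5 circ 446.2 323.3 12.0 mean [447.2 324.3  79.6] [95.5 98.  94.5]
[401. 202.] 124 top 78.8 circ 498.6 376.0 13.3 mean [499.  376.   78.6] [138.5  76.5  34. ]
[395. 223.] 194 top 71.8 circ 593.5 342.9 19.7 mean [593.7 341.8  70.6] [ 98. 100.  97.]
[368. 229.] 196 top 71.8 circ 621.3 251.4 20.3 mean [622.  251.3  70.4] [ 41.  65. 112.]
[324. 270.] 573 top 71.9 circ 750.6 99.0 88.6 mean [770.3  90.9  71. ] [36. 36. 36.]
deck ((513.3748168945312, 4.146240234375), (250.79464721679688, 157.8216094970703), 82.71626281738281) 19.425590638585163
tower [237.6578125 179.3203125] ((485.1539611816406, -167.56541442871094), (100.33399963378906, 109.47124481201172), 83.56991577148438) 140.51914117891403
side counter z 1.2374688019521045
[404. 200.] 266 top 47.9 circ 345.2 -462.1 31.8 mean [ 346.1 -461.2   46.7] [211.5 217.  217. ]
[187. 239.] 1218 top 71.8 circ 748.7 100.9 89.7 mean [761.8 101.3  71.1] [15. 15. 15.]
[319. 233.] 753 top 87.9 circ 482.0 -157.5 62.9 mean [ 462.5 -132.3   87.9] [55. 56. 57.]
[183. 293.] 334 top 72.9 circ 618.3 255.3 20.7 mean [618.3 255.2  71.8] [31. 54. 85.]
[163. 322.] 384 top 72.8 circ 589.2 347.4 20.4 mean [588.7 346.2  71.6] [77. 77. 75.]
[216. 346.] 278 top 81.0 circ 440.7 326.8 14.0 mean [440.9 327.7  79.5] [75. 75. 73.]
[181. 350.] 289 top 80.4 circ 496.7 378.1 13.5 mean [496.5 378.4  79.3] [114.  58.  26.]
deck ((513.4986572265625, 5.081024169921875), (256.931640625, 154.30950927734375), 83.66383361816406) 21.068947895730048
tower [320.97849462 202.77419355] ((489.40283203125, -186.3607177734375), (143.82113647460938, 118.26766967773438), 85.52015686035156) 141.39158913730853
```

View pics/c1.png

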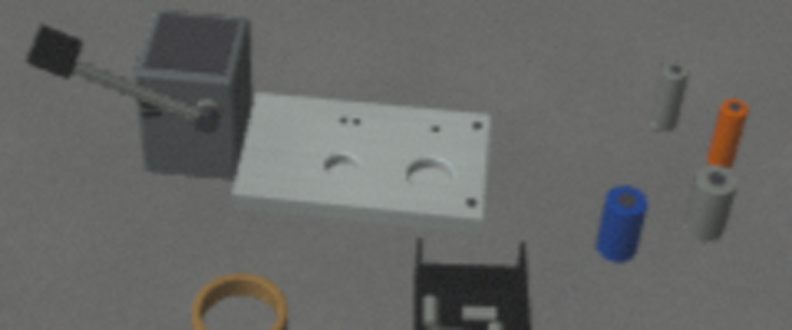

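The crop confirms the targets. The grey thick roller is at crop (712,205) and the grey slim at (668,98); the blue one at (620,225) and orange one at (728,133) are look-alikes. The single pip (435,128) marks the pocket farther from the tower, and the double pip (350,121) marks the nearer one. I'll go over the deck with the wrist camera.

```bash
cat >> h.py <<'E'
def down(deg):
    a=np.radians(deg); x=np.array([np.cos(a),np.sin(a),0]); z=np.array([0,0,-1.]); return R.from_matrix(np.stack([x,np.cross(z,x),z],1))
def go(p,deg):
    t,w=rel(p,down(deg)); print("inc",t.round(4),w.round(4),"rows>=",np.linalg.norm(t)/.0625,np.degrees(np.linalg.norm(w))/10.7)
E
python3 -c "
from h import *
go([515,60,290],-6.5)"
```

```text
inc [-0.5548 -0.4899 -0.0715] [-5.0000e-04  1.2000e-03 -1.0076e+00] rows>= 11.897768681577237 5.395219633672202
```

Call:
apply_moves(increments=[-0.139,-0.122,-0.05,0,0,-0.25,-0.555,-0.49,-0.0715,0,0,-1.008,-0.555,-0.49,-0.0715,0,0,-1.008,-0.555,-0.49,-0.0715,0,0,-1.008,-0.555,-0.49,-0.0715,0,0,-1.008,-0.555,-0.49,-0.0715,0,0,-1.008,-0.555,-0.49,-0.0715,0,0,-1.008,-0.555,-0.49,-0.0715,0,0,-1.008,-0.555,-0.49,-0.0715,0,0,-1.008,-0.555,-0.49,-0.0715,0,0,-1.008,-0.555,-0.49,-0.0715,0,0,-1.008,-0.555,-0.49,-0.0715,0,0,-1.008], claw=0.065, force=30)

```text
time: 1.65
ee_pos: [515.3, 62.3, 290.3]
tcp_rot: [-0.0, 0.998, -0.056, -0.0]
wrist_force: [0.4, -0.3, -0.5]
grip_width: 64.9
```

```bash
python3 - <<'E'
from h import *
d=grab("wrist"); save(d,"pics/w1.png"); P=cloud(d); ok=d["z_map"]>0
m=ok&(abs(P[...,2]-20)<5); q=P[m&(d["image"].min(-1)>110)]
print("deck z",np.median(q[:,2]),cv2.minAreaRect(q[:,:2].astype(np.float32)),d["W"][:3,3])
go([515,280,290],20)
E
```

```text
deck z 20.22247351182949 ((617.1170654296875, 15.02886962890625), (388.23077392578125, 250.7300262451172), 1.6303327083587646) [522.58382151 128.95641032 456.49935437]
inc [-0.024  -0.2079  0.0026] [-0.0058 -0.0033 -0.4544] rows>= 3.3486054649645123 2.4332030718122826
```

View pics/w1.png

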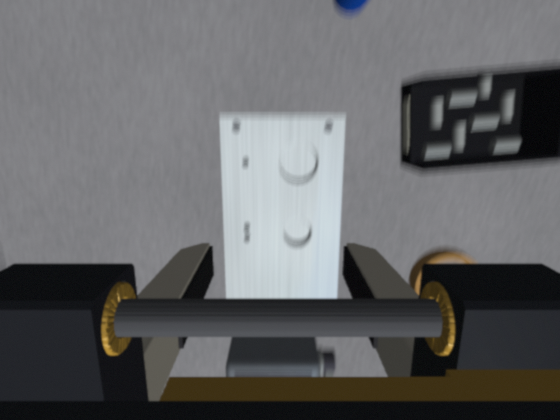

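The wrist view is slightly blurred and shows pocket one at (298,160) and pocket two at (297,231), with pips at (245,161) and (247,231). I'll retake it now the arm has settled and fit the rims.

```bash
cat >> h.py <<'E'
def plane(d,uv,z):
    uv=np.atleast_2d(uv).astype(float); r=np.c_[(uv[:,0]-d["K"][0,2])/d["K"][0,0],(uv[:,1]-d["K"][1,2])/d["K"][1,1],np.ones(len(uv))]@d["W"][:3,:3].T; o=d["W"][:3,3]
    return o+r*((z-o[2])/r[:,2])[:,None]
E
python3 - <<'E'
from h import *
get_image("wrist"); d=grab("wrist"); save(d,"pics/w2.png"); P=cloud(d); ok=d["z_map"]>0
hole=(ok&(P[...,2]<17)&(P[...,2]>-3)).astype(np.uint8)
for c in((298,160),(297,231)):
    w=np.zeros_like(hole); w[c[1]-32:c[1]+33,c[0]-32:c[0]+33]=1
    k,lab,st,ce=cv2.connectedComponentsWithStats(hole*w); 
    i=min(range(1,k),key=lambda i:np.hypot(*(ce[i]-c))); m=(lab==i)
    cn=max(cv2.findContours(m.astype(np.uint8),0,cv2.CHAIN_APPROX_NONE)[0],key=len)[:,0]
    q=plane(d,cn,20)[:,:2].astype(np.float32); f=P[m&(abs(P[...,2]-5)<2.5)]
    print(c,st[i],"rim ell",cv2.fitEllipse(q),cv2.minEnclosingCircle(q),"floor",f.mean(0),np.percentile(f,[1,99],axis=0).round(1).tolist())
# deck edges
g=(d["image"].min(-1)>100)&ok&(abs(P[...,2]-20)<4)
k,lab,st,ce=cv2.connectedComponentsWithStats(g.astype(np.uint8)); i=1+st[1:,4].argmax(); q=P[lab==i]; print(cv2.minAreaRect(q[:,:2].astype(np.float32)))
for y in(60,90,120): 
    a=q[abs(q[:,1]-y)<2]; print(y,np.percentile(a[:,0],[1,99]))
for px in((237,126),(328,126),(245,161),(247,231),(298,160),(297,231)): print(px,plane(d,px,20).round(1))
print(d["W"][:3,3],tool()[0])
cv2.imwrite("pics/w2c.png",cv2.resize(cv2.imread("pics/w2.png")[100:280,200:360],None,fx=3.3,fy=3.3,interpolation=cv2.INTER_CUBIC))
E
```

```text
(298, 160) [ 279  153   37   37 1055] rim ell ((539.7937622070312, 71.95184326171875), (44.31425094604492, 44.35264205932617), 154.13699340820312) ((540.0698852539062, 71.945068359375), 23.022693634033203) floor [540.07930911  70.96090427   5.23940205] [[518.6, 49.8, 3.2], [561.4, 91.9, 7.1]]
(297, 231) [282 228  27  25 492] rim ell ((529.5532836914062, -17.05999183654785), (31.969100952148438, 32.39931106567383), 132.35394287109375) ((529.335205078125, -17.006479263305664), 17.064983367919922) floor [529.89637359 -20.20823509   5.22820841] [[514.1, -34.8, 3.4], [545.7, -6.3, 7.3]]
((513.11962890625, 14.833831787109375), (228.68008422851562, 150.39601135253906), 83.44837188720703)
60 [444.62324541 592.75980021]
90 [447.862706   595.86026499]
120 [451.00472494 597.74776126]
(237, 126) [[473.5 133.   20. ]]
(328, 126) [[582.1 121.7  20. ]]
(245, 161) [[477.8  90.6  20. ]]
(247, 231) [[469.    1.1  20. ]]
(298, 160) [[542.7  85.   20. ]]
(297, 231) [[533.2  -5.6  20. ]]
[522.58478112 133.25787441 457.21909151] [515.28398074  63.50374762 290.12966972]
```

View pics/w2c.png

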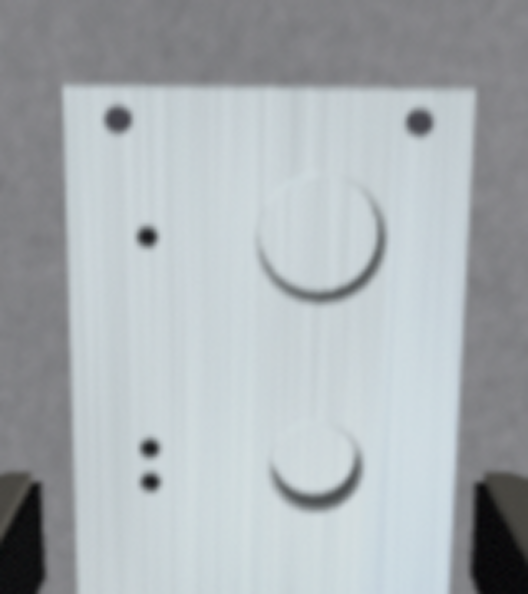

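The sharp crop shows pocket one at crop (321,236) and pocket two at (316,466), with one and two pips respectively. The rim fits are (540,72) and (529.5,-17), which puts them 89.7 mm apart (90 expected), with yaw at -6.6°. Next I'll look at the rollers with the same yaw so camera biases partly cancel.

```bash
python3 -c "
from h import *
go([517,315,290],-6.5)"
```

```text
inc [-0.0252 -0.2502  0.0007] [-0.0022  0.0005  0.0061] rows>= 4.024034242305446 0.03492865461172238
```

Call:
apply_moves(increments=[-0.025,-0.25,0,-0.002,0,0.006,-0.025,-0.25,0,-0.002,0,0.006,-0.025,-0.25,0,-0.002,0,0.006,-0.025,-0.25,0,-0.002,0,0.006,-0.025,-0.25,0,-0.002,0,0.006,-0.025,-0.25,0,-0.002,0,0.006,-0.025,-0.25,0,-0.002,0,0.006])

```text
time: 2.68
ee_pos: [517.9, 312.0, 290.5]
tcp_rot: [0.001, 0.998, -0.058, -0.0]
wrist_force: [-1.0, 0.4, -0.1]
grip_width: 64.9
```

```bash
python3 - <<'E'
from h import *
get_image("wrist"); d=grab("wrist"); save(d,"pics/w3.png"); P=cloud(d); ok=d["z_map"]>0
m=(ok&(P[...,2]>64)&(P[...,2]<84)&(P[...,1]>200)).astype(np.uint8); m[260:]=0
k,lab,st,ce=cv2.connectedComponentsWithStats(m)
for i in range(1,k):
    if st[i,4]<60: continue
    s=lab==i; h=np.median(P[s][:,2]); t=(s&(P[...,2]>h-4)).astype(np.uint8)
    cn=max(cv2.findContours(t,0,cv2.CHAIN_APPROX_NONE)[0],key=len)[:,0]; q=plane(d,cn,70 if h<74 else 78)[:,:2].astype(np.float32)
    print(ce[i].round(),st[i,4],"h",h,"ell",cv2.fitEllipse(q),"circ",cv2.minEnclosingCircle(q),np.median(d["image"][s],0))
print(tool()[0])
E
```

```text
[250. 125.] 567 h 78.14662700418916 ell ((495.9184875488281, 376.5971374511719), (26.4422550201416, 26.667369842529297), 102.25760650634766) circ ((495.8504638671875, 376.54754638671875), 13.729684829711914) [220. 109.   0.]
[340. 146.] 1080 h 70.13520356760608 ell ((588.5457153320312, 344.05859375), (38.485557556152344, 38.598812103271484), 78.80142974853516) circ ((588.4415893554688, 344.08343505859375), 19.837549209594727) [144. 148. 148.]
[207. 179.] 555 h 78.19859258319366 ell ((441.0357360839844, 325.59649658203125), (26.457361221313477, 26.895200729370117), 146.5126495361328) circ ((440.9884033203125, 325.639404296875), 13.900252342224121) [136. 140. 140.]
[371. 223.] 943 h 70.19929875252421 ell ((617.5316162109375, 253.5325164794922), (38.31713104248047, 39.14164352416992), 41.74484634399414) circ ((617.8419799804688, 253.78848266601562), 20.160560607910156) [ 38.  84. 183.]
[517.86370506 312.61387973 290.78688201]
```

View pics/w3.png

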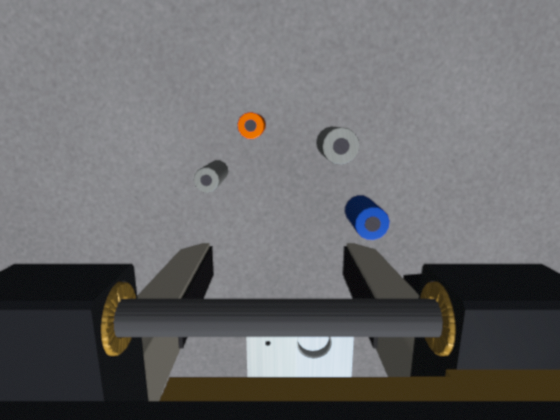

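The wrist view shows the thick grey roller at (340,146) and the slim grey at (207,179). Sizes and heights match the description. Grasp centres are thick (588.5,344.1) and slim (441.0,325.6).

```bash
python3 -c "
from h import *
go([588.5,344,120],-6.5)"
```

```text
inc [ 0.0665 -0.0395  0.1708] [ 0.0006  0.0001 -0.0026] rows>= 2.9994232523499655 0.014392969170080313
```

Call:
apply_moves(increments=[0.033,-0.02,0.05,0,0,0,0.0665,-0.0395,0.1,0,0,-0.003,0.0665,-0.0395,0.155,0,0,-0.003,0.0665,-0.0395,0.171,0,0,-0.003,0.0665,-0.0395,0.171,0,0,-0.003,0.0665,-0.0395,0.171,0,0,-0.003])

```text
time: 3.52
ee_pos: [589.4, 344.6, 122.3]
tcp_rot: [-0.001, 0.998, -0.057, 0.001]
wrist_force: [-0.5, -0.3, -0.2]
grip_width: 65.4
```

```bash
python3 -c "
from h import *
go([588.5,344,30],-6.5)"
```

```text
inc [-0.001   0.0009  0.0923] [-0.0015 -0.0025  0.0001] rows>= 1.47765174921267 0.015609943052696161
```

Call:
apply_moves(increments=[-0.001,0.001,0.04,-0.0015,-0.0025,0,-0.001,0.001,0.075,-0.0015,-0.0025,0,-0.001,0.001,0.092,-0.0015,-0.0025,0,-0.001,0.001,0.092,-0.0015,-0.0025,0,-0.001,0.001,0.092,-0.0015,-0.0025,0])

```text
time: 4.15
ee_pos: [589.3, 344.5, 32.0]
tcp_rot: [-0.001, 0.998, -0.057, 0.001]
wrist_force: [0.7, -0.1, -0.1]
grip_width: 65.0
```

Call:
apply_moves(increments=[0,0,0,0,0,0,0,0,0,0,0,0,0,0,0,0,0,0,0,0,0,0,0,0,0,0,0,0,0,0,0,0,0,0,0,0], claw=0.03, force=40)

```text
time: 4.9
ee_pos: [589.7, 344.6, 32.5]
tcp_rot: [-0.001, 0.998, -0.057, 0.001]
wrist_force: [1.2, -0.3, 5.7]
grip_width: 39.4
```

```bash
python3 -c "
from h import *
p,r,s=tool();print(p,s['wrist_force'],s['grip_width'])
go([588.5,344,120],-6.5)"
```

```text
[589.69008472 344.60856453  32.46982269] [ 1.15519264 -0.33381599  5.7350984 ] 39.40752804506739
inc [-0.0009  0.0006 -0.0875] [-0.0018 -0.0024 -0.    ] rows>= 1.4006461222771693 0.015864188608902808
```

Call:
apply_moves(increments=[0,0,-0.03,0,0,0,0,0,-0.09,0,0,0,0,0,-0.1,0,0,0,0,0,-0.1,0,0,0,0,0,-0.1,0,0,0])

```text
time: 5.52
ee_pos: [588.5, 343.5, 130.4]
tcp_rot: [0.0, 0.998, -0.057, -0.0]
wrist_force: [0.5, 0.6, -4.2]
grip_width: 39.6
```

```bash
python3 -c "
from h import *
p,r,s=tool();print(p,s['wrist_force'],s['grip_width'])
go([540,72.5,110],-6.5)"
```

```text
[588.47286193 343.4912987  130.36647836] [ 0.52111589  0.60120884 -4.17072712] 39.61730367219754
inc [-0.0175  0.2747  0.0205] [ 0.0005  0.     -0.    ] rows>= 4.4167157609271435 0.0027202569400273384
```

Call:
apply_moves(increments=[-0.004,0.05,0,0,0,0,-0.0175,0.11,0,0,0,0,-0.0175,0.17,0.01,0,0,0,-0.0175,0.23,0.0205,0,0,0,-0.0175,0.265,0.0205,0,0,0,-0.0175,0.2747,0.0205,0,0,0,-0.0175,0.2747,0.0205,0,0,0,-0.0175,0.2747,0.0205,0,0,0])

```text
time: 6.52
ee_pos: [540.1, 74.3, 109.8]
tcp_rot: [-0.0, 0.998, -0.056, -0.0]
wrist_force: [-0.0, -0.4, -3.6]
grip_width: 39.2
```

```bash
python3 -c "
from h import *
d=grab('side');save(d,'pics/s1.png')
p,r,s=tool();print(p,s['wrist_force'],s['grip_width'])
go([540,72.5,55],-6.5)"
```

```text
[540.10061842  74.37936946 109.85190959] [ 0.11235828  0.76939646 -4.07771577] 39.55293725731684
inc [0.0001 0.0019 0.0549] [-0.0005  0.      0.0022] rows>= 0.8781470148138907 0.012136230690835387
```

Call:
apply_moves(increments=[0,0.002,0.03,0,0,0,0,0.002,0.05,0,0,0,0,0.002,0.055,0,0,0,0,0.002,0.055,0,0,0,0,0.002,0.055,0,0,0])

```text
time: 7.2
ee_pos: [540.3, 72.8, 55.6]
tcp_rot: [-0.0, 0.998, -0.055, 0.001]
wrist_force: [1.0, 0.3, -3.1]
grip_width: 39.7
```

```bash
python3 -c "
from h import *
p,r,s=tool();print(p,s['wrist_force'],s['grip_width'])
go([540,72.5,38],-6.5)"
```

```text
[540.33655368  72.84413333  55.56895565] [ 0.96459714  0.25855919 -3.12088399] 39.692011132735686
inc [-0.0003  0.0004  0.0176] [-0.0009 -0.001   0.0026] rows>= 0.28120877312709325 0.015494552562617126
```

Call:
apply_moves(increments=[0,0,0.005,0,0,0,0,0,0.01,0,0,0,0,0,0.014,0,0,0,0,0,0.0165,0,0,0,0,0,0.0165,0,0,0])

```text
time: 7.82
ee_pos: [540.2, 72.9, 38.8]
tcp_rot: [-0.0, 0.998, -0.055, 0.0]
wrist_force: [-1.2, -0.0, -3.9]
grip_width: 39.5
```

```bash
python3 -c "
from h import *
p,r,s=tool();print(p,s['wrist_force'],s['torque'],s['grip_width'])
go([540,72.5,38],-6.5)"
```

```text
[540.22717132  72.86992304  38.82349275] [-1.15581218 -0.0471631  -3.86558765] [-0.07687503 -0.06448871 -0.03742119] 39.53913082843886
inc [-0.0002  0.0004  0.0008] [-0.0007 -0.0006  0.0026] rows>= 0.014894532016257848 0.014972555850203635
```

It went in with no contact. Next: set it down, release and rise.

Call:
apply_moves(increments=[0,0,0.0015,0,0,0,0,0,0.0015,0,0,0])

```text
time: 8.07
ee_pos: [540.4, 72.9, 37.4]
tcp_rot: [-0.0, 0.998, -0.055, 0.0]
wrist_force: [0.4, -0.5, -1.7]
grip_width: 39.3
```

Call:
apply_moves(increments=[0,0,0,0,0,0,0,0,0,0,0,0,0,0,0,0,0,0,0,0,0,0,0,0,0,0,-0.03,0,0,0,0,0,-0.08,0,0,0,0,0,-0.09,0,0,0,0,0,-0.09,0,0,0], claw=0.06)

```text
time: 9.07
ee_pos: [540.5, 72.6, 127.8]
tcp_rot: [-0.0, 0.998, -0.056, 0.001]
wrist_force: [-0.6, -0.3, -0.7]
grip_width: 59.9
```

```bash
python3 -c "
from h import *
d=grab('scene');P=cloud(d);m=(d['z_map']>0)&(abs(P[...,2]-75)<5)&(np.hypot(P[...,0]-540,P[...,1]-72)<40)
q=P[m];print(len(q),np.median(q,0) if len(q) else '')
p,r,s=tool();print(p,s['wrist_force'],s['grip_width'])
go([441,325.6,130],-6.5)"
```

```text
86 [542.93054359  71.98428121  74.5969254 ]
[540.05084389  72.46504933 126.94952693] [ 0.17465901  0.27442218 -0.62474472] 59.964099165488484
inc [-0.1265 -0.2406 -0.003 ] [-0.0005 -0.0008  0.0022] rows>= 4.349460385832357 0.012859331572246295
```

The thick roller's top is at 74.6 mm (75 expected), so it is seated. Now the slim roller.

Call:
apply_moves(increments=[-0.03,-0.055,-0.003,0,0,0,-0.06,-0.11,-0.003,0,0,0,-0.09,-0.165,-0.003,0,0,0,-0.12,-0.215,-0.003,0,0,0,-0.1265,-0.238,-0.003,0,0,0,-0.1265,-0.2406,-0.003,0,0,0,-0.1265,-0.2406,-0.003,0,0,0,-0.1265,-0.2406,-0.003,0,0,0])

```text
time: 10.12
ee_pos: [441.5, 323.8, 129.5]
tcp_rot: [0.0, 0.998, -0.057, 0.0]
wrist_force: [-0.8, -1.0, -0.3]
grip_width: 60.1
```

```bash
python3 -c "
from h import *
go([441,325.6,33],-6.5)"
```

```text
inc [-0.0007 -0.0018  0.0965] [ 0.0009 -0.0004  0.0001] rows>= 1.5442290366046763 0.005041262984758527
```

Call:
apply_moves(increments=[-0.0007,-0.0018,0.04,0.0009,0,0,-0.0007,-0.0018,0.08,0.0009,0,0,-0.0007,-0.0018,0.0965,0.0009,0,0,-0.0007,-0.0018,0.0965,0.0009,0,0,-0.0007,-0.0018,0.0965,0.0009,0,0])

```text
time: 10.75
ee_pos: [441.6, 325.8, 34.0]
tcp_rot: [-0.0, 0.998, -0.057, 0.001]
wrist_force: [-0.3, -0.0, 1.0]
grip_width: 60.2
```

Call:
apply_moves(increments=[0,0,0,0,0,0,0,0,0,0,0,0,0,0,0,0,0,0,0,0,0,0,0,0,0,0,0,0,0,0,0,0,0,0,0,0,0,0,0,0,0,0], claw=0.018, force=40)

```text
time: 11.62
ee_pos: [441.7, 325.8, 34.2]
tcp_rot: [-0.0, 0.998, -0.057, 0.001]
wrist_force: [-0.3, -0.8, 5.4]
grip_width: 27.4
```

Call:
apply_moves(increments=[0,0,-0.03,0,0,0,0,0,-0.09,0,0,0,0,0,-0.1,0,0,0,0,0,-0.1,0,0,0,0,0,-0.1,0,0,0])

```text
time: 12.25
ee_pos: [441.0, 325.0, 132.7]
tcp_rot: [0.0, 0.998, -0.057, -0.0]
wrist_force: [0.9, -0.0, -2.5]
grip_width: 27.7
```

```bash
python3 -c "
from h import *
p,r,s=tool();print(p,s['wrist_force'],s['grip_width'])
go([529.5,-17.2,120],-6.5)"
```

```text
[440.95962626 325.01599652 132.70133982] [ 0.85231071 -0.00458956 -2.52920561] 27.65711120250639
inc [0.1268 0.3299 0.0129] [ 0.0007 -0.     -0.0003] rows>= 5.659399489660922 0.004295922906674353
```

Call:
apply_moves(increments=[0.02,0.05,0,0,0,0,0.042,0.108,0,0,0,0,0.064,0.166,0,0,0,0,0.086,0.224,0,0,0,0,0.108,0.28,0,0,0,0,0.1268,0.32,0,0,0,0,0.1268,0.3299,0.0129,0,0,0,0.1268,0.3299,0.0129,0,0,0,0.1268,0.3299,0.0129,0,0,0])

```text
time: 13.38
ee_pos: [529.0, -15.3, 119.6]
tcp_rot: [-0.0, 0.998, -0.056, -0.001]
wrist_force: [0.2, 0.0, -2.4]
grip_width: 27.6
```

```bash
python3 -c "
from h import *
p,r,s=tool();print(p,s['wrist_force'],s['grip_width'])
go([529.5,-17.2,57],-6.5)"
```

```text
[528.9539317  -15.33467727 119.56307387] [ 0.23916692  0.02828883 -2.37024693] 27.579784875920346
inc [0.0008 0.0018 0.0626] [0.     0.0013 0.0021] rows>= 1.00149211320638 0.013342157781665235
```

Call:
apply_moves(increments=[0.0005,0.0018,0.03,0,0.0013,0.002,0.0005,0.0018,0.055,0,0.0013,0.002,0.0005,0.0018,0.0625,0,0.0013,0.002,0.0005,0.0018,0.0625,0,0.0013,0.002,0.0005,0.0018,0.0625,0,0.0013,0.002])

```text
time: 14.0
ee_pos: [529.7, -16.7, 58.0]
tcp_rot: [-0.0, 0.998, -0.056, 0.001]
wrist_force: [-0.0, 1.0, -1.8]
grip_width: 27.4
```

```bash
python3 -c "
from h import *
p,r,s=tool();print(p,s['wrist_force'],s['grip_width'])
go([529.5,-17.2,40.5],-6.5)"
```

```text
[529.6874175  -16.73149806  57.95279231] [-2.23283442e-04  9.69932153e-01 -1.83731472e+00] 27.43765610374081
inc [-0.0002  0.0005  0.0175] [-0.0002 -0.0013  0.0006] rows>= 0.27936136483265106 0.007749018192811963
```

Call:
apply_moves(increments=[0,0.0003,0.005,0,0,0,0,0.0003,0.01,0,0,0,0,0.0003,0.014,0,0,0,0,0.0003,0.0175,0,0,0,0,0.0003,0.0185,0,0,0,0,0.0003,0.0185,0,0,0])

```text
time: 14.75
ee_pos: [529.7, -16.9, 39.4]
tcp_rot: [-0.0, 0.998, -0.056, 0.001]
wrist_force: [-0.0, -0.2, -1.7]
grip_width: 27.3
```

```bash
python3 -c "
from h import *
p,r,s=tool();print(p,s['wrist_force'],s['torque'],s['grip_width'])"
```

```text
[529.65438562 -16.92705707  39.40786285] [-0.02796969 -0.22403212 -1.68032729] [-0.0204349  -0.10792915 -0.0490334 ] 27.272124219962897
```

Call:
apply_moves(increments=[0,0,0,0,0,0,0,0,0,0,0,0,0,0,0,0,0,0,0,0,0,0,0,0,0,0,-0.03,0,0,0,0,0,-0.08,0,0,0,0,0,-0.14,0,0,0,0,0,-0.2,0,0,0,0,0,-0.23,0,0,0,0,0,-0.23,0,0,0], claw=0.05)

```text
time: 16.0
ee_pos: [530.4, -17.0, 271.7]
tcp_rot: [0.0, 0.998, -0.057, 0.003]
wrist_force: [-0.4, -0.2, -0.5]
grip_width: 50.0
```

```bash
python3 - <<'E'
from h import *
for n in("scene","side","wrist"):
    d=grab(n); save(d,f"pics/{n}2.png"); P=cloud(d); ok=d["z_map"]>0
    for c,h in(((540,72),75),((529.5,-17),83)):
        q=P[ok&(abs(P[...,2]-h)<4)&(np.hypot(P[...,0]-c[0],P[...,1]-c[1])<35)]
        if len(q)>5: print(n,c,len(q),np.median(q,0).round(1),np.percentile(q[:,:2],[2,98],axis=0).round(1).tolist())
    # paddle candidates: dark, z 140..200, around demag (40+-,-100..)
    m=ok&(P[...,2]>150)&(P[...,2]<195)&(P[...,0]>400)&(P[...,0]<620)&(P[...,1]<-200)&(P[...,1]>-400)
    k,lab,st,ce=cv2.connectedComponentsWithStats(m.astype(np.uint8))
    for i in range(1,k):
        if st[i,4]>20: q=P[lab==i]; print(n,"lever",ce[i].round(),st[i,4],np.median(q,0).round(1),np.percentile(q,[2,98],axis=0).round(1).tolist(),cv2.minAreaRect(q[:,:2].astype(np.float32)))
print(tool()[0])
a=np.hstack([cv2.resize(cv2.imread("pics/scene2.png")[150:260,170:350],(540,330),interpolation=cv2.INTER_CUBIC)[:, :400],cv2.resize(cv2.imread("pics/side2.png")[140:300,220:360],(289,330),interpolation=cv2.INTER_CUBIC)])
cv2.imwrite("pics/c2.png",cv2.resize(cv2.imread("pics/side2.png")[140:300,210:370],(600,600),interpolation=cv2.INTER_CUBIC))
E
```

```text
scene (540, 72) 72 [543.8  71.4  74.7] [[524.4, 55.7], [559.1, 88.3]]
scene (529.5, -17) 40 [532.  -19.3  82.8] [[520.0, -29.2], [545.0, -6.3]]
scene lever [197. 181.] 199 [ 538.  -289.6  173.5] [[511.7, -312.1, 151.5], [560.2, -262.5, 184.3]] ((535.9737548828125, -283.0489196777344), (60.44762420654297, 50.74782180786133), 82.91107177734375)
side (540, 72) 139 [539.2  76.4  75.7] [[521.2, 56.1], [557.4, 93.1]]
side (529.5, -17) 56 [528.8 -14.3  83.7] [[516.9, -29.4], [542.8, -2.4]]
side lever [329. 169.] 239 [ 531.9 -284.5  173.6] [[507.0, -309.5, 151.2], [556.8, -253.2, 185.4]] ((534.9122924804688, -277.10992431640625), (67.86824035644531, 52.935028076171875), 82.53013610839844)
wrist (540, 72) 1352 [539.5  72.3  75.2] [[521.9, 54.6], [557.1, 89.9]]
wrist (529.5, -17) 574 [528.8 -16.8  83.3] [[516.6, -29.2], [541.0, -4.5]]
[528.64968817 -17.23722284 268.30620874]
```

View pics/c2.png

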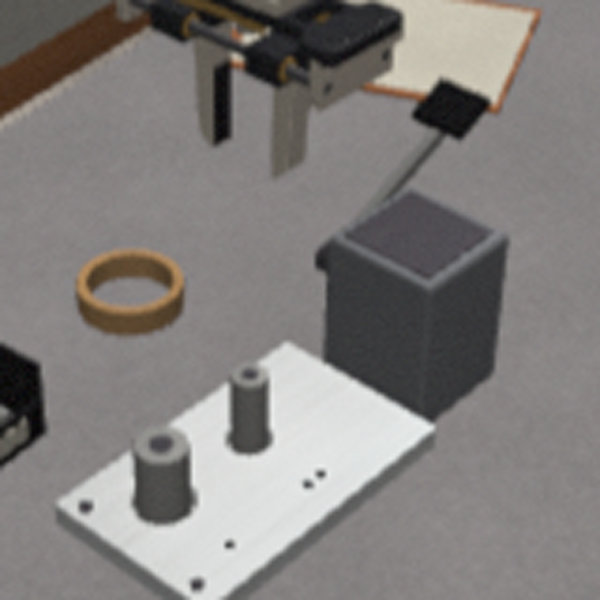

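The side crop shows both rollers upright in their pockets: thick at (163,475) and slim at (250,408), in crop pixels. Tops read 75.2 and 83.3 mm. The paddle is at crop (452,108), and its rest centre is about (535,-286,174). In the demagnetiser frame that is x=55, y=-221, so the pivot is at y≈-79. The notch-3 paddle centre should be about (533,-303,82). I'll close the fingers and move above the paddle.

```bash
python3 -c "
from h import *
go([535,-287,215],-6.5)"
```

```text
inc [0.0367 0.2673 0.0533] [0.0002 0.0005 0.0006] rows>= 4.400838735745362 0.0043779745510639035
```

Call:
apply_moves(increments=[0.008,0.055,0,0,0,0,0.016,0.115,0,0,0,0,0.025,0.175,0.01,0,0,0,0.0367,0.23,0.03,0,0,0,0.0367,0.2673,0.045,0,0,0,0.0367,0.2673,0.0533,0,0,0,0.0367,0.2673,0.0533,0,0,0,0.0367,0.2673,0.0533,0,0,0], claw=0, force=20)

```text
time: 17.15
ee_pos: [535.6, -285.2, 215.2]
tcp_rot: [-0.0, 0.998, -0.055, -0.0]
wrist_force: [-0.3, 0.0, -0.0]
grip_width: 0.6
```

```bash
python3 - <<'E'
from h import *
p,r,s=tool();print(p,s['wrist_force'],s['grip_width'])
for n in("scene","side"):
    d=grab(n); save(d,f"pics/{n}3.png")
a=cv2.imread("pics/scene3.png")[110:240,160:290]; b=cv2.imread("pics/side3.png")[110:240,270:400]
cv2.imwrite("pics/c3.png",cv2.resize(np.hstack([a,b]),(800,400),interpolation=cv2.INTER_CUBIC))
go([533.5,-303,83.5],-6.5)
E
```

```text
[ 535.58376065 -285.19393939  215.18879344] [-0.28532432  0.01493852 -0.04566303] 0.6356010160594441
inc [-0.0003  0.0174  0.1321] [ 0.0003 -0.0004  0.0027] rows>= 2.132339689829127 0.01451254086066015
```

View pics/c3.png

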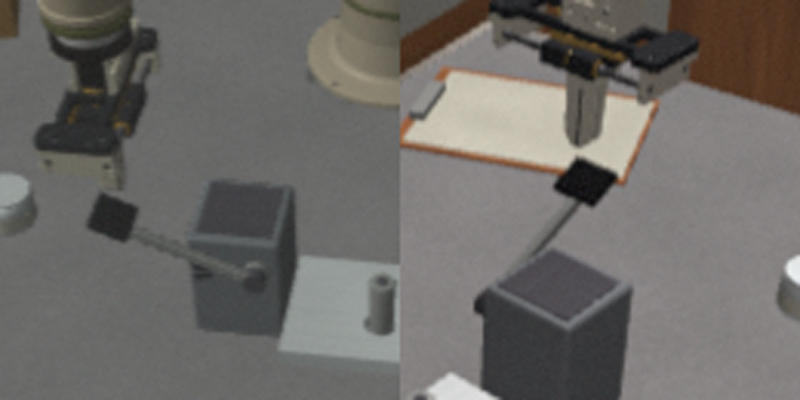

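The closed fingers sit above the paddle in both views: left crop (112,185) over (113,217), right crop (583,140) over (585,180). Pressing in stages along the paddle's arc.

Call:
apply_moves(increments=[0,0.002,0.025,0,0,0,0,0.003,0.038,0,0,0,0,0.006,0.048,0,0,0,0,0.009,0.058,0,0,0,0,0.013,0.068,0,0,0,0,0.015,0.08,0,0,0,0,0.017,0.09,0,0,0,0,0.018,0.1,0,0,0,0,0.018,0.11,0,0,0,0,0.018,0.119,0,0,0,0,0.018,0.123,0,0,0,0,0.018,0.123,0,0,0])

```text
time: 18.75
ee_pos: [533.8, -305.6, 92.8]
tcp_rot: [0.001, 0.998, -0.056, 0.0]
wrist_force: [-2.4, -5.4, 6.7]
grip_width: 1.0
```

```bash
cat >> h.py <<'E'
def lever():
    ex=np.array([.9934,-.1149]); ey=np.array([.1149,.9934]); o=np.array([505.8,-60])
    for n in("scene","side"):
        d=grab(n); save(d,f"pics/{n}L.png"); P=cloud(d); ok=d["z_map"]>0
        x=(P[...,:2]-o)@ex; y=(P[...,:2]-o)@ey; im=d["image"].max(-1)
        m=ok&(x>28)&(x<82)&(y<-205)&(y>-270)&(P[...,2]>45)&(P[...,2]<125)&(im<60)
        yy,zz=y[m],P[...,2][m]; c=np.polyfit(yy,zz,1); k=abs(np.polyval(c,yy)-zz)<4; c=np.polyfit(yy[k],zz[k],1)
        # paddle-plane: slope = tan(-a) and height over pivot
        print(n,k.sum(),"y",np.percentile(yy[k],[2,98]).round(1),"z@-238.6",np.polyval(c,-238.6).round(1),"a from slope",-np.arctan(c[0]),"x",np.percentile(x[m],[2,98]).round(1))
E
python3 -c "
from h import *
p,r,s=tool();print(p,s['wrist_force'],s['joint_velocities'].max());lever();go([533.5,-303,83.5],-6.5)"
```

```text
[ 533.78352722 -305.58314058   92.81583242] [-2.3608824  -5.43682971  6.66655679] 0.004435783310457652
scene 69 y [-261.8 -223.2] z@-238.6 90.6 a from slope -0.12611154421033935 x [35.  79.7]
side 69 y [-256.6 -219.3] z@-238.6 92.5 a from slope -0.05148565433939554 x [29.  72.4]
inc [-0.0005 -0.0026  0.0095] [ 0.0025 -0.0011  0.0015] rows>= 0.15846705399192154 0.016743784370823973
```

Call:
apply_moves(increments=[0,-0.001,0.004,0,0,0,0,-0.0015,0.007,0,0,0,0,-0.002,0.0095,0,0,0,0,-0.002,0.0095,0,0,0,0,-0.002,0.0095,0,0,0,0,-0.002,0.0095,0,0,0])

```text
time: 19.6
ee_pos: [533.9, -305.1, 84.2]
tcp_rot: [0.002, 0.998, -0.056, 0.001]
wrist_force: [-3.3, -3.4, 8.1]
grip_width: 0.2
```

```bash
python3 -c "
from h import *
p,r,s=tool();print(p,s['wrist_force']);lever();lever();go([533.5,-303,83.5],-6.5)
a=cv2.imread('pics/sceneL.png')[140:240,170:270]; b=cv2.imread('pics/sideL.png')[130:230,280:380]
cv2.imwrite('pics/c4.png',cv2.resize(np.hstack([a,b]),(800,400),interpolation=cv2.INTER_CUBIC))"
```

```text
[ 533.86891003 -305.0618468    84.19238256] [-3.28793343 -3.39118282  8.09087933]
scene 73 y [-260.2 -221.9] z@-238.6 81.9 a from slope -0.1943565075074701 x [32.9 80.1]
side 49 y [-255.  -221.8] z@-238.6 83.7 a from slope -0.21041980153254183 x [28.8 70.9]
scene 73 y [-260.9 -222.5] z@-238.6 81.4 a from slope -0.19143824447522265 x [33.9 79.8]
side 49 y [-254.2 -222.6] z@-238.6 83.9 a from slope -0.1922589823097891 x [28.4 69.2]
inc [-0.0006 -0.002   0.0007] [ 0.0044 -0.0015  0.0006] rows>= 0.035760650890378075 0.02532378850391865
```

View pics/c4.png

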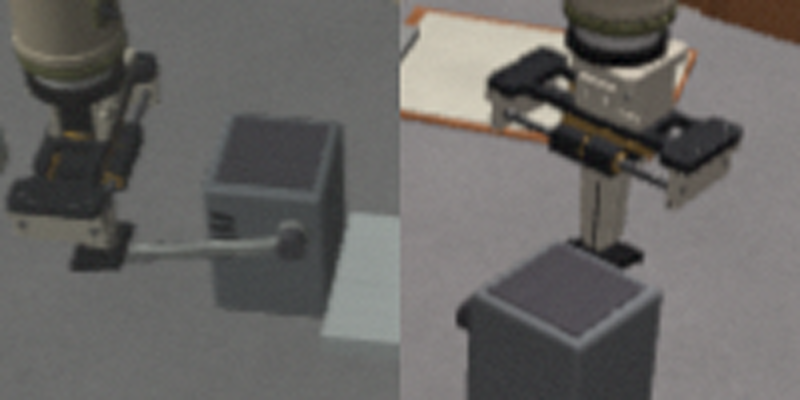

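The crop shows the fingers on the paddle (left 103,250) and the arm covering the lowest mark, with the upper two marks visible above it at (220,213) and (220,225). Depth gives the paddle top at about 82.5 mm and the arm at about -0.20 rad, which is notch 3. I'll trim 0.5 mm down and hold, to check that it is steady.

Call:
apply_moves(increments=[0,0,0.0006,0,0,0,0,0,0.0006,0,0,0,0,0,0.0006,0,0,0,0,0,0.0006,0,0,0,0,0,0.0006,0,0,0,0,0,0.0006,0,0,0,0,0,0.0006,0,0,0,0,0,0.0006,0,0,0])

```text
time: 20.8
ee_pos: [533.9, -305.2, 84.2]
tcp_rot: [0.003, 0.998, -0.056, 0.001]
wrist_force: [-3.3, -0.4, 9.2]
grip_width: 0.3
```

```bash
python3 -c "
from h import *
p,r,s=tool();print(p,s['wrist_force'],abs(s['joint_velocities']).max());lever();get_image('wrist');lever()
p,r,s=tool();print(p,s['wrist_force'],s['time'])
d=grab('scene');P=cloud(d)
for c,h in(((540,72),75),((529.5,-17),83)):
    q=P[(abs(P[...,2]-h)<4)&(np.hypot(P[...,0]-c[0],P[...,1]-c[1])<35)];print(len(q),np.median(q,0).round(1))"
```

```text
[ 533.86042736 -305.23390955   84.21429606] [-3.32391229 -0.40891177  9.16862046] 0.001395788183345398
scene 75 y [-260.8 -221.8] z@-238.6 81.2 a from slope -0.2174923059040904 x [36.2 80.4]
side 50 y [-258.8 -219.7] z@-238.6 83.5 a from slope -0.24636405560150063 x [28.7 70.2]
scene 75 y [-260.8 -221.8] z@-238.6 82.1 a from slope -0.20866024482130524 x [34.7 80.3]
side 50 y [-258.2 -221.8] z@-238.6 83.5 a from slope -0.23618198387606218 x [28.1 69.9]
[ 533.88422498 -305.23498337   84.21742728] [-2.61549941  0.25787159  9.32072097] 21.05
74 [542.2  71.9  74.7]
39 [531.4 -16.1  82.6]
```

```bash
python3 -c "
from h import *
print(sign_off())"
```

```text
the job is handed in; nothing more can be done
None
```

I placed the thick grey roller in pocket one, then the slim grey roller in pocket two, and handed in at about 21 s of robot time with the closed fingers holding the paddle at the third notch. `sign_off` reports no verdict, so these are my own checks:

- **Rollers:** both stand upright. Before I pressed the lever, the wrist camera read their tops at 75.2 and 83.3 mm (75 and 83 expected), and a last scene-camera check agreed.
- **Lever:** depth puts the paddle top at about 82 to 83 mm over the counter (82 expected). The arm's slope reads about -0.21 to -0.25 rad against -0.20 expected. The push was steady at about 9 N.
- **Disagreements:** the scene and side cameras differ by 1 to 2 mm on the paddle's height. My last 0.6 mm downward trim left the fingers where they were at 84.2 mm; the push rose about 1 N.
- **Bystanders:** I did not touch the stock bin, tape roll, grease tin or the coloured look-alikes. I did not measure their positions again at the end.

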